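Square up and clamp a bus-bar pack

ROBOT

A 7-joint arm with a two-finger parallel gripper is mounted at the origin on a cart in front of the work surface, level with it; the furniture and walls round the work are solid. World frame = base frame: x ahead of the robot, y to its left, z up, the work surface at z = 0. Lengths are in mm, angles in degrees, forces in N, time in s.
With the tool pointing down it reaches from about 400 to 850 mm from the base axis. Payload 4.5 kg.
Tool frame: the origin (TCP) lies where the fingers leave the gripper's body, on its centre line; the fingertips stand 73 mm ahead of it and the grasp point (between the pads) lies 54 mm ahead of it; z points along the fingers, y is the direction in which the jaws open and shut (so a half turn about z gives the same grasp; the last joint's range is limited). The gripper opens to 85 mm and grips with 20 to 120 N. Pads are 22 mm wide; open, the fingers measure 114 mm over their backs; the gripper's body (76 mm by 85 mm) begins 54 mm behind the grasp point. The pads swing forward as they close: fully open they stand 13 mm farther back than shut.
Start: joints at [67.025, 39.483, -11.15, 89.685, 9.013, 51.709, -12.324], TCP at [263.296, -566.853, 303.917] pointing down, gripper open.
Joint ranges: [-172.22, 172.22], [-26.19, 119.32], [-84.43, 86.54], [7.71, 146.69], [-57.33, 237.33], [2.42, 119.75], [-152.13, 152.13]. Speed limits (degrees/s): [147.25, 147.25, 180, 180, 180, 180, 180].

INTERFACE

Orientations are given as [roll, pitch, yaw] about the fixed x, y, z axes, in that order (R = Rz(yaw) Ry(pitch) Rx(roll)).
In Python, from bench import manip gives the robot as it stands.
- The arm moves only by the tool servo_tool, never from a script. Its arguments are lists of equal length, an entry for each row: "gripper": the closure, from 0 (fully open) to 1 (shut); "offset": the shift along the tool's x, y, z in mm, a list of three; "twist": the turn about the tool's z in degrees. A call has exactly 10 rows; each row shifts and turns the commanded pose from where the row before left it, along the tool's axes as they then stand; what a row does not reach is not made up. A row lasts 1/10 s, in which the tool goes at most 50 mm and 8.59 degrees, less where a joint would pass 70% of its speed; a pose out of reach is approached as far as the arm can. A call with a gripper value outside its range is refused whole. The fingers move at their own pace and stop on an object; "force" is the grip in N (left out, the last holds). Time passes only in rows, so rows that do not move let the fingers close, or fill a call up. It gives the time, the measured TCP pose, the force and the opening at its end, in the units of the state.
- manip.get_state(): the state, without advancing time (a new reading comes with each control period).
- manip.get_image(name): name is "scene" or "top"; returns the picture (400x640x3 uint8, red, green, blue); there is no depth.
- manip.camera_model(name): a dict with "fov_y" (degrees; the focal length in pixels is half the picture's height over the tangent of half this angle, whatever the lens; pixels are square), "cx", "cy" (the principal point, pixels), "D" ([k1, k2, p1, p2, k3] as OpenCV has them; the pictures are not rectified), "world_from_camera" (4x4, takes a point from camera to world coordinates). Camera axes: x right, y down, z forward; pixel columns grow to the right and rows downward; lengths in mm; the calibration is good to about 2 mm. A picture is of the moment at which its call begins. camera_model takes no time and is no camera call.
- manip.sign_off(): hands the job in, once; it reports no verdict.
The state is a dict: "clock": time; "joint_positions": joint angles; "qd": joint speeds; "effort": joint torques, N m; "position": TCP position; "tcp_rot": TCP orientation; "contact_force": force on the tool from outside, world axes, zero at the start; "ft_torque": the same for the moment, N m; "gripper_width": finger opening in mm.
Only numpy, scipy, OpenCV 4.12 (cv2) and the standard library are available. Lean on these libraries where they do the work, as an engineer would, in place of code of your own. Each camera call takes 0.05 s, during which the arm holds its last target. There are 200 camera calls.

TASK

Finish the three-bar copper pack in the aluminium jig: lay the loose full-length bar (not the short offcut) flat on top of the two bars already there, and jog the pile square so that every bar lies flush against both fence blocks and butts against the heel block under its lip. Then, with the pile square, swing the hold-down clamp over until its pad rests on the top bar. Leave the offcut and the tools on the bench where they lie.

Things in the scene. Friction and masses are not known exactly. Their poses are not given: they have to be found in the camera images.
- jig_home (a point): Smooth aluminium stacking jig, fixed to the bench; plate 12 mm thick. This point is on the plate's top face, under the middle of where the bars must lie: along the jig's y axis, fence blocks on their +x side, heel at their +y end, clamp beyond their -y end. z up. The plate is bare for 69 mm on the -x side of this point. 
- jig_fence (a point): Midway between the two steel fence blocks, on the plane of their faces: 17.5 mm in +x from jig_home, on the plate's top face, axes as jig_home. The blocks are 30 mm high over the plate and 16 mm thick, and span y = +30 to +62 mm and y = -78 to -46 mm of jig_home; between them the side is open for fingers.
- jig_heel (a point): Foot of the heel block's stop face: 80 mm in +y from jig_home, on the plate's top face, axes as jig_home. The block is 40 mm wide (centred) and 40 mm high. Its lip juts 11 mm over the bars (to y = +69 mm of jig_home), underside 30 mm over the plate, so 3 mm over a three-bar pile. Bars already butted here can bind when then pushed sideways from their far half.
- low_bar_mid (a point): copper bar 160 x 35 x 9 mm, 0.42 kg give or take a fifth; the point is its centre, half-way up; x runs along its length, y across, z up. It lies flat on the jig's plate, out of square: some 5 to 18 mm short of the fence blocks and 3 to 15 mm short of the heel, up to 3 degrees askew.
- second_bar_mid (a point): copper bar 160 x 35 x 9 mm, 0.42 kg give or take a fifth; the point is its centre, half-way up; x runs along its length, y across, z up. It lies flat on the low bar in the jig, likewise out of square.
- spare_bar_mid (a point): copper bar 160 x 35 x 9 mm, 0.42 kg give or take a fifth; the point is its centre, half-way up; x runs along its length, y across, z up. The third bar of the pack, lying flat on the bench away from the jig.
- offcut_mid (a point): Short copper offcut, 100 x 35 x 9 mm, lying flat on the bench; centre, half-way up, x along its length. Not wanted; it may lie in either of the two places where the full-length bar can lie.
- clamp (a joint): Hinge of the hold-down clamp, axis along the jig's x. 0 = strap level, pad resting on a three-bar pile; grows as it swings up and back, away from the pile: pi/2 upright, 1.85 to 2.1 at the start, stop at 2.3. The stiff hinge (0.13 N m friction) stays where it is put while near upright; below about 0.8 rad the strap sinks by its own weight.
- clamp_hinge (a point): Hinge pin of the clamp: 186 mm on the -y side of jig_home in its axes, 50 mm over the bench. It sits in a fixed steel bracket spanning 17 mm either way in y, 23 mm either way in x, up to 62 mm over the bench.
- clamp_grip (a point): Centre of the black grip (26 mm wide, 42 mm long, 15 mm thick) at the clamp's free end, 155 mm along the strap from the hinge pin and 10 mm to its upper side. y axis along the strap away from the hinge, z out of the strap's upper side (the side turned away from the pile when open). The rubber pad is under the strap, 124 mm from the pin.
- caliper2_mid (a point): Bystander: steel digital caliper, 180 x 61 mm, 13 mm high, lying on the bench; a point near its middle.
- marker_mid (a point): Bystander: white and blue marker pen, 136 mm, lying on the bench; a point near its middle.
- pliers_mid (a point): Bystander: long-nose pliers with blue handles, 134 x 62 mm, 12 mm high, lying on the bench; a point near its middle.
- torque_driver_mid (a point): Bystander: torque screwdriver with a dark handle, 186 mm long, 31 mm thick, lying on the bench; a point near its middle.

How it is judged (in metres and radians):
On the way:
1. all three bars stacked square in the jig while the clamp is still open (x of low_bar_mid in the frame of jig_home between -0.003 and 0.003 m and y of low_bar_mid in the frame of jig_home between -0.003 and 0.003 m and z of low_bar_mid in the frame of jig_home between 0.0015 and 0.0075 m and angle between the x axis of each of low_bar_mid, second_bar_mid, spare_bar_mid and the y axis of jig_home, either way round below 0.03 rad and angle between each of low_bar_mid, second_bar_mid, spare_bar_mid's own z axis and vertical below 0.03 rad and x of second_bar_mid in the frame of jig_home between -0.003 and 0.003 m and y of second_bar_mid in the frame of jig_home between -0.003 and 0.003 m and z of second_bar_mid in the frame of jig_home between 0.0105 and 0.0165 m and x of spare_bar_mid in the frame of jig_home between -0.003 and 0.003 m and y of spare_bar_mid in the frame of jig_home between -0.003 and 0.003 m and z of spare_bar_mid in the frame of jig_home between 0.0195 and 0.0255 m and value of joint clamp above 0.5 rad), for 0.2 s.
At the end, for the whole second after the job is handed in: The loose bar lies on the second bar and that on the low bar; each bar's centre is within 3 mm of its home in the jig along, across and in height, within 0.03 rad of the jig's direction and lying flat within 0.03 rad, and the clamp is down with its pad on the top bar (joint between -0.03 and 0.025) (x of low_bar_mid in the frame of jig_home between -0.003 and 0.003 m and y of low_bar_mid in the frame of jig_home between -0.003 and 0.003 m and z of low_bar_mid in the frame of jig_home between 0.0015 and 0.0075 m and angle between the x axis of each of low_bar_mid, second_bar_mid, spare_bar_mid and the y axis of jig_home, either way round below 0.03 rad and angle between each of low_bar_mid, second_bar_mid, spare_bar_mid's own z axis and vertical below 0.03 rad and x of second_bar_mid in the frame of jig_home between -0.003 and 0.003 m and y of second_bar_mid in the frame of jig_home between -0.003 and 0.003 m and z of second_bar_mid in the frame of jig_home between 0.0105 and 0.0165 m and x of spare_bar_mid in the frame of jig_home between -0.003 and 0.003 m and y of spare_bar_mid in the frame of jig_home between -0.003 and 0.003 m and z of spare_bar_mid in the frame of jig_home between 0.0195 and 0.0255 m and value of joint clamp between -0.03 and 0.025 rad); the robot touches nothing.
It fails at once if the offcut is moved by more than 25 mm (distance of offcut_mid from where it was at the start of the episode above 0.025 m).
It fails at once if a tool on the bench is moved by more than 30 mm (distance of any of caliper2_mid, marker_mid, pliers_mid, torque_driver_mid from where it was at the start of the episode above 0.03 m).
It also fails if it takes over 72 s, if anything falls off the work surface, if the arm or the gripper's body presses on something with over 40 N, if the wrist force passes 120 N, or if a joint passes its speed limit or range.

## Working session

There is one attempt and no reset: what is moved stays moved. The work goes in short steps, Python scripts to look and compute and a tool call to move; the robot and the scene stay as the last step left them, time stands still between calls to the robot, and variables do not carry over. Pictures are saved under pics/ and viewed, about 8 in all and at most 12, crops included, and the job is handed in when it is done.

Besides the shell and the picture viewer there is one more tool, called after "Emit:" by a JSON object that holds its "name" and its "arguments", one argument or row to a line. servo_tool: Moves the arm, as the interface text tells. Its arguments: {"type":"object","properties":{"gripper":{"type":"array","items":{"type":"number"}},"offset":{"type":"array","items":{"type":"array","items":{"type":"number"}}},"twist":{"type":"array","items":{"type":"number"}},"force":{"type":"number"}},"required":["gripper","offset","twist"]}

```bash
mkdir -p pics; ls
cat > h.py <<'E'
import numpy as np, cv2
from bench import manip
def K(n):
    m=manip.camera_model(n); f=200/np.tan(np.radians(m["fov_y"])/2)
    return np.array([[f,0,m["cx"]],[0,f,m["cy"]],[0,0,1]]),np.array(m["D"],float),np.array(m["world_from_camera"],float)
def ray(n,uv,z):
    k,d,T=K(n); p=cv2.undistortPoints(np.array(uv,float).reshape(-1,1,2),k,d).reshape(-1,2)
    r=np.c_[p,np.ones(len(p))]@T[:3,:3].T; o=T[:3,3]
    return o+r*((z-o[2])/r[:,2])[:,None]
def proj(n,P):
    k,d,T=K(n); Ti=np.linalg.inv(T)
    return cv2.projectPoints(np.array(P,float).reshape(-1,1,3),cv2.Rodrigues(Ti[:3,:3])[0],Ti[:3,3],k,d)[0].reshape(-1,2)
def snap(n,name):
    im=manip.get_image(n)[:,:,::-1].copy(); cv2.imwrite(f"pics/{name}.png",im); return im
E
python3 - <<'E'
from h import *
for n in("scene","top"):
    snap(n,n+"0"); k,d,T=K(n); print(n,k[0,0],k[:2,2],d,T.round(3).tolist())
print(manip.get_state())
E
```

```text
pics
scene 367.24926229981355 [321.91269741 204.65115967] [-0.05718153  0.          0.          0.          0.        ] [[-0.858, -0.28, 0.43, 11.484], [-0.513, 0.453, -0.729, 948.059], [0.01, -0.847, -0.532, 678.272], [0.0, 0.0, 0.0, 1.0]]
top 467.7314641613107 [319.72578671 188.14691573] [0.00659729 0.         0.         0.         0.        ] [[-0.018, -0.982, 0.19, 240.372], [-1.0, 0.02, 0.006, 85.905], [-0.01, -0.189, -0.982, 1440.373], [0.0, 0.0, 0.0, 1.0]]
{'clock': 0.1, 'joint_positions': array([ 67.02586457,  39.52897206, -11.14576513,  89.73899603,
         9.01188435,  51.70833216, -12.32234186]), 'qd': array([-0.03339634, -0.13176136,  0.02945763, -0.22386571, -0.03090867,
       -0.00813499, -0.1257111 ]), 'effort': array([-4.03730039e-03, -5.40603912e+01, -1.27154812e+00, -1.58986312e+01,
        9.47121705e-03,  4.39165713e-03, -2.75587860e-05]), 'position': array([ 263.03566429, -566.44842906,  303.15753121]), 'tcp_rot': array([-1.79905646e+02,  5.74192133e-03,  2.49170883e+01]), 'contact_force': array([0.5394024 , 0.13584318, 0.77171841]), 'ft_torque': array([-0.07553871,  0.01435566, -0.0365194 ]), 'gripper_width': 85.42923777515765}
```

View pics/top0.png

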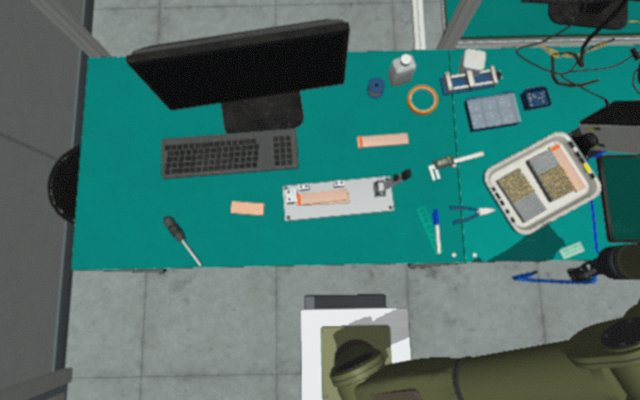

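View pics/scene0.png

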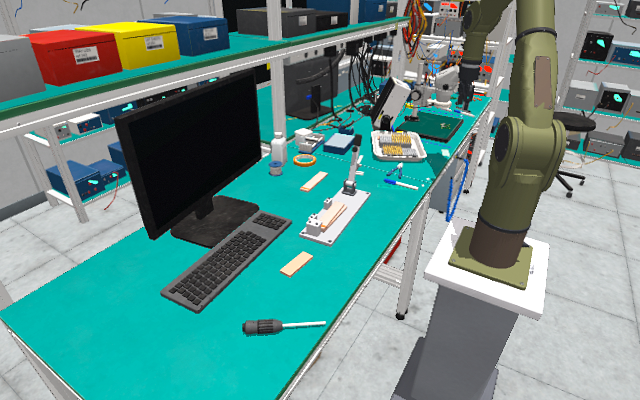

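The top view shows the jig around (338,198): heel left, clamp at (385,188). The full-length bar is at (383,140), and the offcut at (247,208). Next I measure by colour masks and take an enlarged crop.

Run:
```python
from h import *
im=cv2.imread("pics/top0.png")
hsv=cv2.cvtColor(im,cv2.COLOR_BGR2HSV)
m=cv2.inRange(hsv,(3,60,120),(22,200,255))
n,l,s,c=cv2.connectedComponentsWithStats(m)
for i in range(1,n):
    if s[i,4]<200: continue
    pts=np.argwhere(l==i)[:,::-1]
    for z in (9,30):
        P=ray("top",pts,z)[:,:2]; r=cv2.minAreaRect(P.astype(np.float32)); print(s[i],c[i].round(1),z,np.round(r[0],1),np.round(r[1],1),round(r[2],1))
# jig plate: light gray
g=cv2.inRange(hsv,(0,0,140),(180,40,255)); g[:,:260]=0; g[:,420:]=0; g[:165]=0; g[235:]=0
n,l,s,c=cv2.connectedComponentsWithStats(g); i=1+np.argmax(s[1:,4])
P=ray("top",np.argwhere(l==i)[:,::-1],12)[:,:2]; r=cv2.minAreaRect(P.astype(np.float32)); print("plate",r,cv2.boxPoints(r).round(1).tolist())
a=cv2.resize(im[165:235,270:420],None,fx=5.2,fy=5.2,interpolation=cv2.INTER_CUBIC)
cv2.imwrite("pics/c0.png",a)
```

```text
[407  85  31  29 252] [422.8  97.7] 9 [ 803.5 -240.5] [96.5 95.8] 86.3
[407  85  31  29 252] [422.8  97.7] 30 [ 795.2 -235.7] [95.1 94.4] 86.3
[357 134  51  14 490] [381.6 140.3] 9 [ 666.8 -106. ] [ 36.8 157.9] 1.5
[357 134  51  14 490] [381.6 140.3] 30 [ 660.5 -103.1] [ 36.3 155.6] 1.5
[541 144  44  55 998] [561.6 174.9] 9 [ 553.2 -643.1] [156.3 108.8] 24.4
[541 144  44  55 998] [561.6 174.9] 30 [ 548.6 -632.4] [154.  107.2] 24.4
[500 173  34  29 381] [516.2 186.9] 9 [ 513.3 -515.2] [79.6 75. ] 28.2
[500 173  34  29 381] [516.2 186.9] 30 [ 509.3 -506.4] [78.4 73.9] 28.2
[296 190  53  15 574] [322.8 197.3] 9 [488.9  88.7] [ 38.1 162. ] 1.8
[296 190  53  15 574] [322.8 197.3] 30 [485.2  88.6] [ 37.5 159.6] 1.8
[231 202  33  13 370] [247.1 208. ] 9 [458.9 320.9] [100.5  35.8] 84.7
[231 202  33  13 370] [247.1 208. ] 30 [455.6 317.5] [99.  35.3] 84.7
plate ((485.2960205078125, 40.07792663574219), (110.36929321289062, 336.2554016113281), 4.386901378631592) [[417.3999938964844, 203.5], [443.1000061035156, -131.8000030517578], [553.2000122070312, -123.30000305175781], [527.5, 211.89999389648438]]
```

View pics/c0.png

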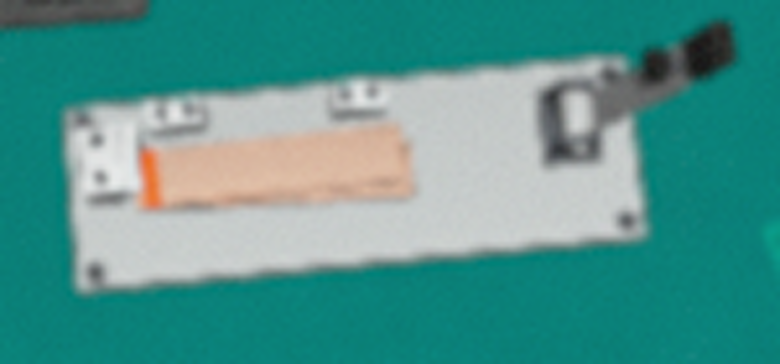

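Crop: heel block left (lip edge near crop x 137), fences at (178,115) and (360,95), pile with orange end toward the heel, clamp bracket at (570,120), grip at (710,50). The pile is about 2.6° askew relative to the jig (yaw about 4.4°). I'll start the arm towards the spare bar and refine the jig pose with an overlay.

```bash
cat >> h.py <<'E'
def jig(o,yaw,p):
    c,s=np.cos(np.radians(yaw)),np.sin(np.radians(yaw)); p=np.atleast_2d(p).astype(float)
    return np.c_[o[0]+c*p[:,0]-s*p[:,1],o[1]+s*p[:,0]+c*p[:,1],12+p[:,2]]
def inj(o,yaw,P):
    c,s=np.cos(np.radians(yaw)),np.sin(np.radians(yaw)); d=np.atleast_2d(P)[:,:2]-np.array(o)[:2]
    return np.c_[c*d[:,0]+s*d[:,1],-s*d[:,0]+c*d[:,1]]
E
python3 - <<'E'
from h import *
yaw=4.4; C=np.array([485.3,40.1]); u=np.array([np.cos(np.radians(yaw)),np.sin(np.radians(yaw))]); v=np.array([-u[1],u[0]])
lip=ray("top",[[296.3,196.7]],52)[0,:2]; br=ray("top",[[270+572/5.2,165+85/5.2]],62)[0,:2]
f=ray("top",[[270+178/5.2,165+103/5.2],[270+360/5.2,165+88/5.2]],42)[:,:2]
print("along v from centre: lip",(lip-C)@v,"bracket",(br-C)@v,"fences",(f-C)@v,"x:",(f-C)@u)
o=C+14*u+((lip-C)@v-69)*v; print("home",o)
B=[((-20,69,30),(20,69,40)),((17.5,30,30),(33.5,62,30)),((17.5,-78,30),(33.5,-46,30)),((-23,-203,50),(23,-169,50)),((-69,-203,0),(41,-203,0))]
out=[]
for n,(x0,x1,y0,y1),k in(("top",(285,405,172,225),6.6),("scene",(295,375,180,250),6.6)):
    im=cv2.imread(f"pics/{n}0.png")[y0:y1,x0:x1]; a=cv2.resize(im,None,fx=k,fy=k,interpolation=cv2.INTER_CUBIC)
    def draw(P):
        q=((proj(n,jig(o,yaw,P))-[x0,y0]+.5)*k).astype(int); cv2.polylines(a,[q.reshape(-1,1,2)],True,(0,0,255),1)
    for (xa,ya,xb,yb,z) in [(17.5,30,33.5,62,30),(17.5,-78,33.5,-46,30),(-23,-203,23,-169,50)]: draw([(xa,ya,z),(xb,ya,z),(xb,yb,z),(xa,yb,z)])
    draw([(-20,69,40),(20,69,40)]); draw([(-69,-120,0),(-69,80,0)])
    cv2.imwrite(f"pics/ov_{n}.png",a); out.append(a)
h=max(a.shape[1] for a in out); A=np.vstack([cv2.copyMakeBorder(a,0,0,0,h-a.shape[1],0) for a in out]); A=cv2.resize(A,None,fx=.73,fy=.73,interpolation=cv2.INTER_AREA); cv2.imwrite("pics/ov.png",A); print(A.shape)
E
```

```text
along v from centre: lip 125.26317722103286 bracket -129.7208398875678 fences [98.46011859 -8.67596854] x: [44.05818357 42.63348409]
home [494.94228226  97.27142209]
(593, 578, 3)
```

View pics/ov.png

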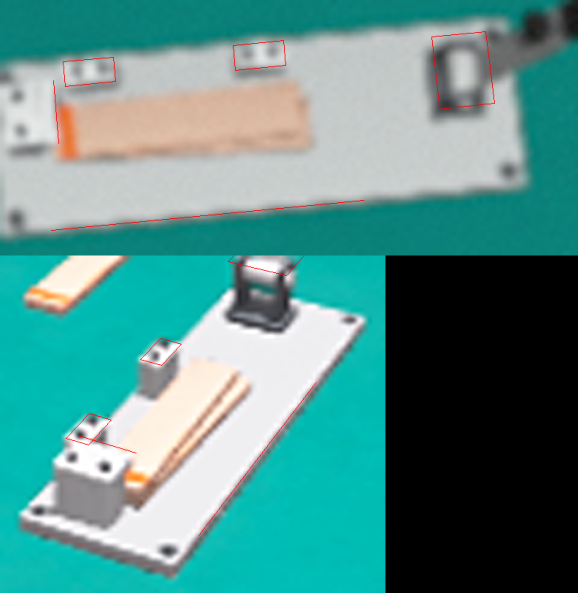

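Emit:
{"name": "servo_tool", "arguments": {
  "gripper": [0, 0, 0, 0, 0, 0, 0, 0, 0, 0],
  "offset": [
    [0, 0, 0],
    [0, 0, 0],
    [0, 0, 0],
    [0, 0, 0],
    [0, 0, 0],
    [0, 0, 0],
    [0, 0, 0],
    [0, 0, 0],
    [0, 0, 0],
    [0, 0, 0]
  ],
  "twist": [-8.5, -8.5, -8.5, -8.5, -8.5, -8.5, -8.5, -7, 0, 0]
}}

```text
clock: 1.1
position: [263.1, -566.8, 303.6]
tcp_rot: [-180.0, -0.0, 91.2]
contact_force: [1.1, -0.1, -0.8]
gripper_width: 85.4
```

The overlay of the estimated jig (home ≈ (495, 97), yaw 4.4°) matches the heel lip, fences and plate edge in both views to about a pixel. Second bar is about 10.6 mm off in −x and 8 mm off in −y, within the stated range. I'll go to the spare at (667, −106).

Emit:
{"name": "servo_tool", "arguments": {
  "gripper": [0, 0, 0, 0, 0, 0, 0, 0, 0, 0],
  "offset": [
    [35, 32, 0],
    [35, 32, 0],
    [35, 32, 0],
    [35, 32, 0],
    [35, 32, 0],
    [35, 32, 0],
    [35, 32, 0],
    [35, 32, 0],
    [35, 32, 0],
    [35, 32, 0]
  ],
  "twist": [0, 0, 0, 0, 0, 0, 0, 0, 0, 0]
}}

```text
clock: 2.1
position: [575.6, -207.4, 303.9]
tcp_rot: [-180.0, 0.0, 91.3]
contact_force: [0.2, -0.3, 0.3]
gripper_width: 85.2
```

Emit:
{"name": "servo_tool", "arguments": {
  "gripper": [0, 0, 0, 0, 0, 0, 0, 0, 0, 0],
  "offset": [
    [34, 31, 0],
    [34, 31, 0],
    [34, 31, 0],
    [0, 0, 40],
    [0, 0, 40],
    [0, 0, 40],
    [0, 0, 30],
    [0, 0, 20],
    [0, 0, 0],
    [0, 0, 0]
  ],
  "twist": [0, 0, 0, 0, 0, 0, 0, 0, 0, 0]
}}

```text
clock: 3.1
position: [665.3, -104.6, 134.2]
tcp_rot: [180.0, 0.0, 91.4]
contact_force: [0.5, 0.4, 0.7]
gripper_width: 85.5
```

Emit:
{"name": "servo_tool", "arguments": {
  "gripper": [0, 0, 0, 0, 0.5, 0.7, 1, 1, 1, 1],
  "offset": [
    [-1, 1.5, 25],
    [0, 0, 20],
    [0, 0, 15],
    [0, 0, 0],
    [0, 0, 0],
    [0, 0, 0],
    [0, 0, 0],
    [0, 0, 0],
    [0, 0, 0],
    [0, 0, 0]
  ],
  "twist": [0, 0, 0, 0, 0, 0, 0, 0, 0, 0],
  "force": 60
}}

```text
clock: 4.1
position: [667.6, -105.8, 75.4]
tcp_rot: [179.9, 0.0, 91.4]
contact_force: [-0.0, 0.6, 5.2]
gripper_width: 31.6
```

Emit:
{"name": "servo_tool", "arguments": {
  "gripper": [1, 1, 1, 1, 1, 1, 1, 1, 1, 1],
  "offset": [
    [0, 0, 0],
    [0, 0, 0],
    [0, 0, 0],
    [0, 0, -5],
    [0, 0, -15],
    [0, 0, -20],
    [0, 0, -20],
    [0, 0, -20],
    [0, 0, 0],
    [0, 0, 0]
  ],
  "twist": [0, 0, 0, 0, 0, 0, 0, 0, 0, 0]
}}

```text
clock: 5.1
position: [666.3, -105.9, 154.1]
tcp_rot: [180.0, 0.0, 91.4]
contact_force: [-1.3, -0.5, -4.9]
gripper_width: 31.8
```

Run:
```python
from h import *
a=snap("scene","s1"); t=snap("top","t1")
A=cv2.resize(a[80:240,240:400],None,fx=2.4,fy=2.4,interpolation=cv2.INTER_CUBIC); B=cv2.resize(t[80:240,270:430],None,fx=2.4,fy=2.4,interpolation=cv2.INTER_CUBIC)
cv2.imwrite("pics/lift.png",np.hstack([A,B])); print(manip.get_state()["contact_force"])
```

```text
[-0.01421202  0.66129716 -3.16854201]
```

View pics/lift.png

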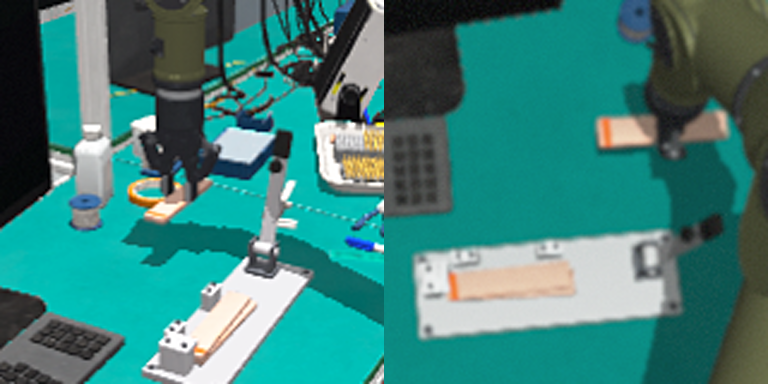

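The bar hangs level, gripped at mid-length. Carrying it over the pile, short of the lip.

Emit:
{"name": "servo_tool", "arguments": {
  "gripper": [1, 1, 1, 1, 1, 1, 1, 1, 1, 1],
  "offset": [
    [20, -18, 0],
    [31, -29, 0],
    [31, -29, 0],
    [31, -29, 0],
    [31, -29, 0],
    [30, -28, 0],
    [15, -11, 0],
    [0, 0, 0],
    [0, 0, 0],
    [0, 0, 0]
  ],
  "twist": [0, 0, 0, 0, 0, 0, 0, 0, -3, 0]
}}

```text
clock: 6.2
position: [489.4, 78.3, 153.4]
tcp_rot: [-180.0, 0.0, 94.4]
contact_force: [0.5, 0.2, -3.7]
gripper_width: 31.7
```

Emit:
{"name": "servo_tool", "arguments": {
  "gripper": [1, 1, 1, 1, 1, 1, 1, 1, 1, 1],
  "offset": [
    [0, 0, 0],
    [0, 0, 10],
    [0, 0, 15],
    [0, 0, 10],
    [0, 0, 0],
    [0, 0, 0],
    [0, 0, 0],
    [0, 0, 0],
    [0, 0, 0],
    [0, 0, 0]
  ],
  "twist": [0, 0, 0, 0, 0, 0, 0, 0, 0, 0]
}}

```text
clock: 7.2
position: [489.1, 78.9, 119.2]
tcp_rot: [180.0, -0.0, 94.4]
contact_force: [0.2, -0.3, -4.3]
gripper_width: 32.0
```

Emit:
{"name": "servo_tool", "arguments": {
  "gripper": [1, 1, 1, 1, 1, 1, 1, 1, 1, 1],
  "offset": [
    [0, 0, 4],
    [0, 0, 4],
    [0, 0, 3],
    [0, 0, 2],
    [0, 0, 1],
    [0, 0, 0],
    [0, 0, 0],
    [0, 0, 0],
    [0, 0, 0],
    [0, 0, 0]
  ],
  "twist": [0, 0, 0, 0, 0, 0, 0, 0, 0, 0]
}}

```text
clock: 8.2
position: [488.8, 78.9, 105.3]
tcp_rot: [180.0, 0.0, 94.4]
contact_force: [-2.2, -0.8, 5.8]
gripper_width: 31.2
```

Emit:
{"name": "servo_tool", "arguments": {
  "gripper": [0, 0, 0, 0, 0, 0, 0, 0, 0, 0],
  "offset": [
    [0, 0, 0],
    [0, 0, 0],
    [0, 0, 0],
    [0, 0, 0],
    [0, 0, 0],
    [0, 0, 0],
    [0, 0, 6],
    [0, 0, 6],
    [0, 0, 7],
    [0, 0, 0]
  ],
  "twist": [0, 0, 0, 0, 0, 0, 0, 0, 0, 0]
}}

```text
clock: 9.2
position: [488.4, 78.9, 84.7]
tcp_rot: [-179.9, 0.0, 94.4]
contact_force: [0.1, -0.3, -0.9]
gripper_width: 85.6
```

Emit:
{"name": "servo_tool", "arguments": {
  "gripper": [0.3, 0.5, 0.6, 0.7, 1, 1, 1, 1, 1, 1],
  "offset": [
    [0, 0, 0],
    [0, 0, 0],
    [0, 0, 0],
    [0, 0, 0],
    [0, 0, 0],
    [0, 0, 0],
    [0, 0, 0],
    [0, 0, 0],
    [0, 0, 0],
    [0, 0, 0]
  ],
  "twist": [0, 0, 0, 0, 0, 0, 0, 0, 0, 0],
  "force": 50
}}

```text
clock: 10.2
position: [486.9, 78.3, 86.3]
tcp_rot: [-179.8, 0.1, 94.4]
contact_force: [-4.3, -0.6, 6.1]
gripper_width: 33.0
```

Emit:
{"name": "servo_tool", "arguments": {
  "gripper": [1, 1, 1, 1, 1, 1, 1, 1, 1, 1],
  "offset": [
    [0, 0, -1.5],
    [0, 2, 0],
    [0, 2, 0],
    [0, 2, 0],
    [0, 1, 0],
    [0, 1, 0],
    [0, 0, 0],
    [0, 0, 0],
    [0, 0, 0],
    [0, 0, 0]
  ],
  "twist": [0, 0, 0, 0, 0, 0, 0, 0, 0, 0]
}}

```text
clock: 11.2
position: [496.2, 79.3, 87.3]
tcp_rot: [-179.9, 0.0, 94.4]
contact_force: [-2.6, 0.0, -14.1]
gripper_width: 33.4
```

Emit:
{"name": "servo_tool", "arguments": {
  "gripper": [1, 1, 1, 1, 1, 1, 1, 1, 1, 1],
  "offset": [
    [0, 0.5, 0],
    [0, 0.5, 0],
    [0, 0.5, 0],
    [0, 0.5, 0],
    [0, 0.5, 0],
    [0, 0, 0],
    [0, 0, 0],
    [0, 0, 0],
    [0, 0, 0],
    [0, 0, 0]
  ],
  "twist": [0, 0, 0, 0, 0, 0, 0, 0, 0, 0]
}}

```text
clock: 12.2
position: [496.7, 79.4, 87.1]
tcp_rot: [-179.7, 0.1, 94.4]
contact_force: [-7.9, 0.9, -12.6]
gripper_width: 32.8
```

Emit:
{"name": "servo_tool", "arguments": {
  "gripper": [1, 1, 1, 1, 1, 0, 0, 0, 0, 0],
  "offset": [
    [0, 1, 0],
    [0, 0.5, 0],
    [0, 0, 0.7],
    [0, 0, 0.5],
    [0, 0, 0],
    [0, 0, 0],
    [0, 0, 0],
    [0, 0, 0],
    [0, 0, 0],
    [0, 0, 0]
  ],
  "twist": [0, 0, 0, 0, 0, 0, 0, 0, 0, 0]
}}

```text
clock: 13.2
position: [501.6, 79.9, 86.5]
tcp_rot: [179.9, -0.0, 94.4]
contact_force: [-0.1, 1.0, -0.2]
gripper_width: 85.4
```

Emit:
{"name": "servo_tool", "arguments": {
  "gripper": [0, 0, 0, 0, 0, 1, 1, 1, 1, 1],
  "offset": [
    [0, 0, -15],
    [0, 0, -30],
    [-17, 0, 0],
    [-40, 0, 0],
    [-40, 0, 0],
    [-10, 0, 0],
    [0, 0, 0],
    [0, 0, 0],
    [0, 0, 0],
    [0, 0, 0]
  ],
  "twist": [0, 0, 0, 0, 0, 0, 0, 0, 0, 0]
}}

```text
clock: 14.2
position: [509.2, -25.0, 131.2]
tcp_rot: [180.0, -0.1, 94.6]
contact_force: [-0.9, -0.1, -0.7]
gripper_width: 12.4
```

Emit:
{"name": "servo_tool", "arguments": {
  "gripper": [1, 1, 1, 1, 1, 1, 1, 1, 1, 1],
  "offset": [
    [0, -5, 0],
    [0, 0, 15],
    [0, 0, 15],
    [0, 0, 10],
    [0, 0, 1.5],
    [0, 0, 0],
    [4, 0, 0],
    [4, 0, 0],
    [4, 0, 0],
    [0, 0, 0]
  ],
  "twist": [0, 0, 0, 0, 0, 0, 0, 0, 0, 0]
}}

```text
clock: 15.2
position: [503.4, -14.1, 90.0]
tcp_rot: [180.0, -0.0, 94.5]
contact_force: [-0.9, 0.5, -0.3]
gripper_width: 0.1
```

Emit:
{"name": "servo_tool", "arguments": {
  "gripper": [1, 1, 1, 1, 1, 1, 1, 1, 1, 1],
  "offset": [
    [2, 0, 0],
    [2, 0, 0],
    [2, 0, 0],
    [2, 0, 0],
    [2, 0, 0],
    [2, 0, 0],
    [2, 0, 0],
    [0, 0, 0],
    [0, 0, 0],
    [0, 0, 0]
  ],
  "twist": [0, 0, 0, 0, 0, 0, 0, 0, 0, 0]
}}

```text
clock: 16.2
position: [502.0, -1.6, 89.7]
tcp_rot: [-180.0, 0.0, 94.4]
contact_force: [0.1, -4.5, 2.1]
gripper_width: -0.1
```

Emit:
{"name": "servo_tool", "arguments": {
  "gripper": [1, 1, 1, 1, 1, 1, 1, 1, 1, 1],
  "offset": [
    [1.5, 0, 0],
    [1.5, 0, 0],
    [1.5, 0, 0],
    [1, 0, 0],
    [1, 0, 0],
    [0.5, 0, 0],
    [0, 0, 0],
    [0, 0, 0],
    [0, 0, 0],
    [0, 0, 0]
  ],
  "twist": [0, 0, 0, 0, 0, 0, 0, 0, 0, 0]
}}

```text
clock: 17.2
position: [501.7, 2.8, 89.7]
tcp_rot: [-179.9, 0.2, 94.2]
contact_force: [1.7, -10.1, 1.8]
gripper_width: -0.1
```

```bash
cat > chk.py <<'E'
from h import *
import sys
o=(495,97.3);yaw=4.4
t=snap("top","t"+sys.argv[1]); s=snap("scene","s"+sys.argv[1])
out=[]
for n,im,(x0,x1,y0,y1),k in(("top",t,(288,372,172,222),7),("scene",s,(300,365,190,250),7)):
    a=cv2.resize(im[y0:y1,x0:x1],None,fx=k,fy=k,interpolation=cv2.INTER_CUBIC)
    for c in [(-17.5,-80,27),(17.5,-80,27),(17.5,69,27),(-17.5,69,27)],: 
        q=((proj(n,jig(o,yaw,c))-[x0,y0]+.5)*k).astype(int); cv2.polylines(a,[q.reshape(-1,1,2)],True,(255,0,0),1)
    out.append(a)
w=max(a.shape[1] for a in out); A=np.vstack([cv2.copyMakeBorder(a,0,0,0,w-a.shape[1],0) for a in out]); A=cv2.resize(A,None,fx=.76,fy=.76); cv2.imwrite(f"pics/chk{sys.argv[1]}.png",A)
st=manip.get_state(); print(A.shape,st["clock"],st["position"].round(1),st["contact_force"].round(1))
E
python3 chk.py 2
```

```text
(585, 447, 3) 17.3 [501.7   2.8  89.7] [ 2.3 -9.   1.9]
```

View pics/chk2.png

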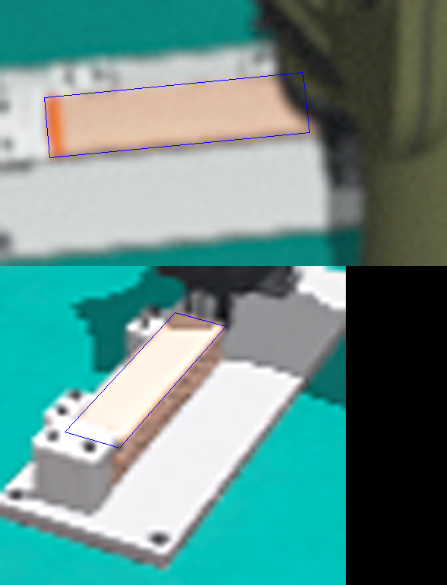

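Emit:
{"name": "servo_tool", "arguments": {
  "gripper": [1, 1, 1, 1, 1, 1, 1, 1, 1, 1],
  "offset": [
    [1, 0, 0],
    [1, 0, 0],
    [1, 0, 0],
    [0.5, 0, 0],
    [0, 0, 0],
    [0, 0, 0],
    [0, 0, 0],
    [0, 0, 0],
    [0, 0, 0],
    [0, 0, 0]
  ],
  "twist": [0, 0, 0, 0, 0, 0, 0, 0, 0, 0]
}}

```text
clock: 18.3
position: [501.0, 4.4, 89.7]
tcp_rot: [-179.9, 0.4, 94.1]
contact_force: [1.0, -12.8, 2.3]
gripper_width: 0.1
```

Emit:
{"name": "servo_tool", "arguments": {
  "gripper": [1, 1, 1, 1, 1, 1, 1, 1, 1, 1],
  "offset": [
    [1, 0, 0],
    [1, 0, 0],
    [1, 0, 0],
    [1, 0, 0],
    [0, 0, 0],
    [0, 0, 0],
    [0, 0, 0],
    [0, 0, 0],
    [0, 0, 0],
    [0, 0, 0]
  ],
  "twist": [0, 0, 0, 0, 0, 0, 0, 0, 0, 0]
}}

```text
clock: 19.3
position: [500.6, 7.4, 89.8]
tcp_rot: [-179.8, 0.5, 94.1]
contact_force: [1.8, -15.1, 2.6]
gripper_width: 0.1
```

Emit:
{"name": "servo_tool", "arguments": {
  "gripper": [1, 1, 1, 1, 1, 1, 1, 1, 1, 1],
  "offset": [
    [1, 0, 0],
    [1, 0, 0],
    [1, 0, 0],
    [0, 0, 0],
    [0, 0, 0],
    [0, 0, 0],
    [0, 0, 0],
    [0, 0, 0],
    [0, 0, 0],
    [0, 0, 0]
  ],
  "twist": [0, 0, 0, 0, 0, 0, 0, 0, 0, 0]
}}

```text
clock: 20.3
position: [500.6, 7.7, 89.8]
tcp_rot: [-179.8, 0.7, 93.9]
contact_force: [2.4, -20.2, 2.9]
gripper_width: -0.0
```

Emit:
{"name": "servo_tool", "arguments": {
  "gripper": [1, 1, 1, 1, 1, 1, 1, 1, 1, 1],
  "offset": [
    [1, 0, 0],
    [1, 0, 0],
    [1, 0, 0],
    [1, 0, 0],
    [1, 0, 0],
    [0, 0, 0],
    [0, 0, 0],
    [0, 0, 0],
    [0, 0, 0],
    [0, 0, 0]
  ],
  "twist": [0, 0, 0, 0, 0, 0, 0, 0, 0, 0]
}}

```text
clock: 21.3
position: [500.5, 8.3, 89.9]
tcp_rot: [-179.7, 1.1, 93.7]
contact_force: [3.1, -28.2, 3.6]
gripper_width: -0.6
```

```bash
python3 chk.py 3
```

```text
(585, 447, 3) 21.4 [500.5   8.3  89.9] [  5.  -27.8   2.7]
```

View pics/chk3.png

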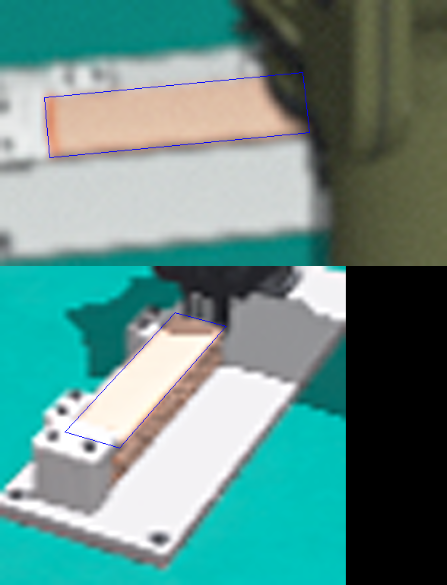

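The orange end has slipped under the lip, force rose without motion (28 N), so the pile is butted. Top bar outline matches in both views. Backing off and going to the −x side for a gentle fence push.

Emit:
{"name": "servo_tool", "arguments": {
  "gripper": [1, 1, 1, 1, 1, 1, 1, 1, 1, 1],
  "offset": [
    [-15, 0, 0],
    [-15, 0, 0],
    [0, 0, -20],
    [0, 0, -28],
    [0, -15, 0],
    [0, -30, 0],
    [40, 0, 0],
    [40, 0, 0],
    [24, 0, 0],
    [0, 0, 0]
  ],
  "twist": [0, 0, 0, 0, 0, 0, 0, 0, 0, 0]
}}

```text
clock: 22.4
position: [449.6, 98.3, 137.7]
tcp_rot: [179.9, -0.4, 95.0]
contact_force: [-0.4, 0.3, -0.1]
gripper_width: 0.2
```

Emit:
{"name": "servo_tool", "arguments": {
  "gripper": [1, 1, 1, 1, 1, 1, 1, 1, 1, 1],
  "offset": [
    [-4, 0, 20],
    [0, 0, 20],
    [0, 0, 8],
    [0, 0, 0],
    [0, 4, 0],
    [0, 4, 0],
    [0, 2, 0],
    [0, 2, 0],
    [0, 0, 0],
    [0, 0, 0]
  ],
  "twist": [0, 0, 0, 0, 0, 0, 0, 0, 0, 0]
}}

```text
clock: 23.4
position: [462.1, 88.3, 89.8]
tcp_rot: [180.0, 0.0, 94.4]
contact_force: [0.6, -0.2, 0.1]
gripper_width: 0.2
```

Emit:
{"name": "servo_tool", "arguments": {
  "gripper": [1, 1, 1, 1, 1, 1, 1, 1, 1, 1],
  "offset": [
    [0, 1.5, 0],
    [0, 1.5, 0],
    [0, 1, 0],
    [0, 1, 0],
    [0, 1, 0],
    [0, 1, 0],
    [0, 1, 0],
    [0, 0, 0],
    [0, 0, 0],
    [0, 0, 0]
  ],
  "twist": [0, 0, 0, 0, 0, 0, 0, 0, 0, 0]
}}

```text
clock: 24.4
position: [465.9, 88.4, 89.6]
tcp_rot: [-179.5, 0.1, 94.5]
contact_force: [-8.3, 0.2, 6.5]
gripper_width: -0.4
```

Emit:
{"name": "servo_tool", "arguments": {
  "gripper": [1, 1, 1, 1, 1, 1, 1, 1, 1, 1],
  "offset": [
    [0, 1, 0],
    [0, 1, 0],
    [0, 1, 0],
    [0, 1, 0],
    [0, 1, 0],
    [0, 1, 0],
    [0, 0, 0],
    [0, 0, 0],
    [0, 0, 0],
    [0, 0, 0]
  ],
  "twist": [0, 0, 0, 0, 0, 0, 0, 0, 0, 0]
}}

```text
clock: 25.4
position: [466.6, 88.5, 89.5]
tcp_rot: [-179.0, 0.2, 94.6]
contact_force: [-19.4, 2.1, 15.3]
gripper_width: -0.1
```

Solid against the fences (19 N, under 1 mm of travel). Backing off, rising, and going round behind the clamp.

Emit:
{"name": "servo_tool", "arguments": {
  "gripper": [1, 1, 1, 1, 1, 1, 1, 1, 1, 1],
  "offset": [
    [0, -15, 0],
    [0, -20, 0],
    [0, -15, 0],
    [0, 0, -40],
    [0, 0, -45],
    [0, 0, -45],
    [0, 0, -38],
    [0, 0, 0],
    [0, 0, 0],
    [0, 0, 0]
  ],
  "twist": [0, 0, 0, 0, 0, 0, 0, 0, 0, 0]
}}

```text
clock: 26.4
position: [440.5, 86.5, 253.7]
tcp_rot: [-179.7, 0.2, 94.4]
contact_force: [-0.5, 0.2, 0.5]
gripper_width: 0.1
```

Emit:
{"name": "servo_tool", "arguments": {
  "gripper": [1, 1, 1, 1, 1, 1, 1, 1, 1, 1],
  "offset": [
    [-35, 0, 0],
    [-45, 0, 0],
    [-45, 0, 0],
    [-45, 0, 0],
    [-45, 0, 0],
    [-45, 0, 0],
    [-45, 0, 0],
    [-20, 0, 0],
    [0, 0, 0],
    [0, 0, 0]
  ],
  "twist": [0, 0, 0, 0, 0, 0, 0, 0, 0, 0]
}}

```text
clock: 27.4
position: [465.0, -236.4, 253.8]
tcp_rot: [-179.7, 0.0, 94.4]
contact_force: [-0.1, 1.2, 0.2]
gripper_width: 0.1
```

```bash
python3 chk.py 4
python3 - <<'E'
from h import *
o=(495,97.3)
print(inj(o,4.4,manip.get_state()["position"]))
k=cv2.inRange(cv2.imread("pics/top0.png"),(0,0,0),(60,60,60)); k[:168]=0;k[190:]=0;k[:,:395]=0;k[:,414:]=0
pts=np.argwhere(k)[:,::-1]; print(len(pts),pts.min(0),pts.max(0),pts.mean(0)); print(inj(o,4.4,ray("top",[pts.mean(0)],190)))
E
```

```text
(585, 447, 3) 27.5 [ 465.5 -235.2  254.6] [-0.1 -0.3  0.4]
[[ -54.92510536 -329.22185547]]
81 [395 170] [410 180] [403.56790123 175.11111111]
[[   0.4275707  -234.03639228]]
```

View pics/chk4.png

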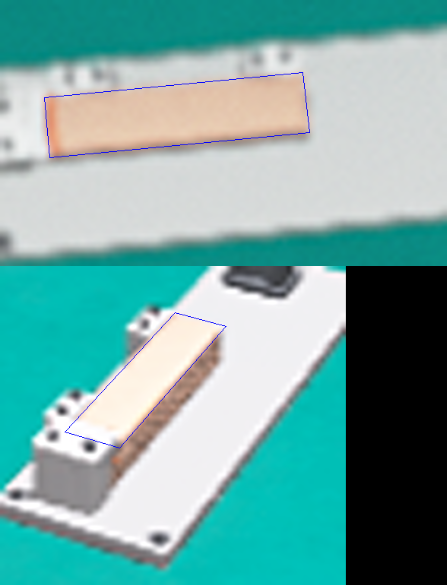

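The top bar outline coincides with its home in both views; the pile's sides are even. Now swinging the clamp from behind.

Emit:
{"name": "servo_tool", "arguments": {
  "gripper": [1, 1, 1, 1, 1, 1, 1, 1, 1, 1],
  "offset": [
    [0, 30, 0],
    [0, 25, 0],
    [30, 0, 0],
    [10, 0, -2],
    [10, 0, -2],
    [10, 0, -2],
    [10, 0, -2],
    [10, 0, 0],
    [10, 0, 0],
    [10, 0, 0]
  ],
  "twist": [0, 0, 0, 0, 0, 0, 0, 0, 0, 0]
}}

```text
clock: 28.5
position: [512.6, -132.8, 262.8]
tcp_rot: [-179.8, 0.1, 94.3]
contact_force: [-0.4, -1.6, 1.4]
gripper_width: 0.0
```

Emit:
{"name": "servo_tool", "arguments": {
  "gripper": [1, 1, 1, 1, 1, 1, 1, 1, 1, 1],
  "offset": [
    [10, 0, 0],
    [10, 0, -2],
    [8, 0, -3],
    [8, 0, -3],
    [8, 0, 0],
    [8, 0, 0],
    [8, 0, 0],
    [8, 0, 0],
    [0, 0, 0],
    [0, 0, 0]
  ],
  "twist": [0, 0, 0, 0, 0, 0, 0, 0, 0, 0]
}}

```text
clock: 29.5
position: [507.7, -64.9, 270.6]
tcp_rot: [-179.8, 0.1, 94.4]
contact_force: [0.7, -0.9, 0.1]
gripper_width: -0.0
```

Emit:
{"name": "servo_tool", "arguments": {
  "gripper": [1, 1, 1, 1, 1, 1, 1, 1, 1, 1],
  "offset": [
    [8, 0, 1],
    [8, 0, 2],
    [8, 0, 3],
    [8, 0, 4],
    [7, 0, 4],
    [6, 0, 4],
    [6, 0, 5],
    [6, 0, 5],
    [6, 0, 5],
    [0, 0, 0]
  ],
  "twist": [0, 0, 0, 0, 0, 0, 0, 0, 0, 0]
}}

```text
clock: 30.5
position: [502.3, -1.5, 236.8]
tcp_rot: [-179.7, 0.1, 94.5]
contact_force: [-0.6, 0.9, 0.7]
gripper_width: 0.1
```

Emit:
{"name": "servo_tool", "arguments": {
  "gripper": [1, 1, 1, 1, 1, 1, 1, 1, 1, 1],
  "offset": [
    [6, 0, 6],
    [6, 0, 7],
    [5, 0, 7],
    [5, 0, 7],
    [5, 0, 7],
    [4, 0, 7],
    [3, 0, 7],
    [3, 0, 7],
    [3, 0, 7],
    [0, 0, 0]
  ],
  "twist": [0, 0, 0, 0, 0, 0, 0, 0, 0, 0]
}}

```text
clock: 31.5
position: [499.0, 37.5, 174.5]
tcp_rot: [-179.7, 0.1, 94.4]
contact_force: [0.1, 0.4, -0.3]
gripper_width: 0.0
```

Run:
```python
from h import *
s=snap("scene","s5"); st=manip.get_state(); print(st["position"],st["contact_force"],inj((495,97.3),4.4,st["position"]))
cv2.imwrite("pics/c5.png",cv2.resize(s[120:250,290:420],None,fx=4,fy=4,interpolation=cv2.INTER_CUBIC))
```

```text
[499.14790921  37.30615656 174.91442657] [ 0.30780717 -0.36291642  0.37849182] [[ -0.46698507 -60.13525029]]
```

View pics/c5.png

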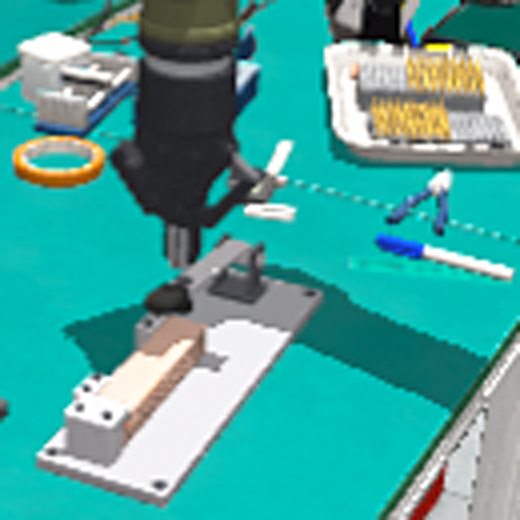

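The strap has sunk onto the pile, the finger tip is above it. Pressing the grip down gently to seat the pad.

Emit:
{"name": "servo_tool", "arguments": {
  "gripper": [1, 1, 1, 1, 1, 1, 1, 1, 1, 1],
  "offset": [
    [10, 0, 0],
    [15, 0, 8],
    [0, 0, 8],
    [0, 0, 6],
    [0, 0, 4],
    [0, 0, 3],
    [0, 0, 2],
    [0, 0, 2],
    [0, 0, 2],
    [0, 0, 0]
  ],
  "twist": [0, 0, 0, 0, 0, 0, 0, 0, 0, 0]
}}

```text
clock: 32.55
position: [497.4, 61.9, 140.3]
tcp_rot: [-179.8, 0.1, 94.4]
contact_force: [0.0, 0.6, -0.0]
gripper_width: -0.0
```

Emit:
{"name": "servo_tool", "arguments": {
  "gripper": [1, 1, 1, 1, 1, 1, 1, 1, 1, 1],
  "offset": [
    [0, 0, 1],
    [0, 0, 1],
    [0, 0, 1],
    [0, 0, 1],
    [0, 0, 0],
    [0, 0, 0],
    [0, 0, 0],
    [0, 0, 0],
    [0, 0, 0],
    [0, 0, 0]
  ],
  "twist": [0, 0, 0, 0, 0, 0, 0, 0, 0, 0]
}}

```text
clock: 33.55
position: [497.3, 62.1, 139.8]
tcp_rot: [-180.0, 0.2, 94.4]
contact_force: [-6.7, -1.6, 38.3]
gripper_width: -0.2
```

Emit:
{"name": "servo_tool", "arguments": {
  "gripper": [1, 1, 1, 1, 1, 1, 1, 1, 1, 1],
  "offset": [
    [0, 0, -5],
    [0, 0, -15],
    [0, 0, -40],
    [0, 0, -40],
    [0, 0, -40],
    [0, -40, 0],
    [0, -45, 0],
    [0, -45, 0],
    [0, -45, 0],
    [0, -40, 0]
  ],
  "twist": [0, 0, 0, 0, 0, 0, 0, 0, 0, 0]
}}

```text
clock: 34.55
position: [281.2, 45.3, 277.3]
tcp_rot: [-179.8, 0.1, 94.4]
contact_force: [-0.2, 0.7, -0.4]
gripper_width: -0.0
```

Emit:
{"name": "servo_tool", "arguments": {
  "gripper": [1, 1, 1, 1, 1, 1, 1, 1, 1, 1],
  "offset": [
    [-40, 0, 0],
    [-45, 0, 0],
    [-45, 0, 0],
    [-45, 0, 0],
    [-45, 0, 0],
    [-40, 0, 0],
    [0, 0, 0],
    [0, 0, 0],
    [0, 0, 0],
    [0, 0, 0]
  ],
  "twist": [0, 0, 0, 0, 0, 0, 0, 0, 0, 0]
}}

```text
clock: 35.55
position: [303.4, -212.0, 277.8]
tcp_rot: [-179.8, 0.1, 94.6]
contact_force: [0.5, -0.0, 0.2]
gripper_width: 0.2
```

```bash
sed -i 's/(288,372,172,222)/(288,400,172,222)/; s/(300,365,190,250)/(300,375,170,250)/; s/k in(/k in(/; s/,7),("scene"/,6.2),("scene"/; s/,250),7)/,250),6.2)/; s/fx=.76,fy=.76/fx=.74,fy=.74/' chk.py; python3 chk.py 6
```

```text
(596, 514, 3) 35.65 [ 303.5 -212.2  277.8] [-0.2  0.1  0.5]
```

View pics/chk6.png

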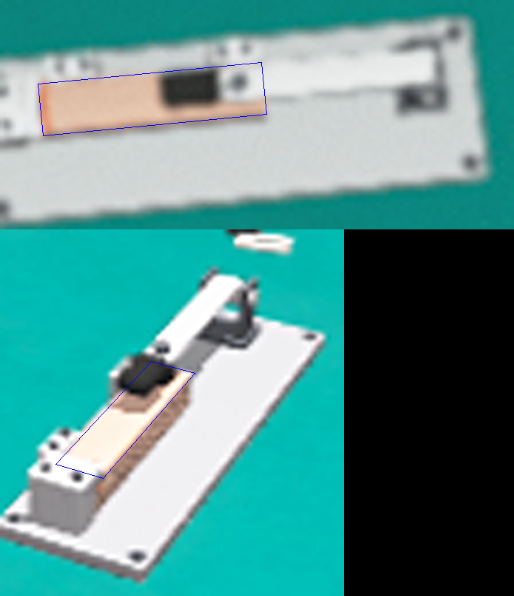

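Run:
```python
from h import *
def band(f,box,z):
    im=cv2.imread(f).astype(float); x0,x1,y0,y1=box
    r=im[y0:y1,x0:x1]; sat=(r[:,:,2]-r[:,:,0]).mean(0); return sat.round(0)
print(band("pics/t0.png" if False else "pics/top0.png",(352,368,139,143),9)); print(band("pics/top0.png",(291,306,196,202),30)); print(band("pics/t6.png",(291,306,194,198),39))
im=cv2.imread("pics/t6.png");hsv=cv2.cvtColor(im,cv2.COLOR_BGR2HSV)
m=cv2.inRange(hsv,(3,40,120),(22,220,255)); m[:180]=0;m[215:]=0;m[:,:285]=0;m[:,:]*=1;m[:,360:]=0
P=ray("top",np.argwhere(m)[:,::-1],39); J=inj((495,97.3),4.4,P); print(J.min(0),J.max(0))
for y in(-75,-65,0,20,40,60):
    q=J[abs(J[:,1]-y)<3,0]; print(y,q.min(),q.max()) if len(q) else 0
```

```text
[-110. -110. -114.  -97.  -35.   26.   78.  129.  178.  160.  102.   67.
   56.   56.   57.   57.]
[ -2.  -3.  -2.  -3.  -5.  19.  91. 167. 169. 113.  72.  58.  56.  57.
  58.]
[ -2.  -2.  -2.  -3.  -4.  38. 105.  94.  65.  55.  56.  55.  55.  56.
  56.]
[-18.88516334 -78.72102442] [19.75415553 70.26927957]
-75 -15.689344981928055 -9.251585297770093
-65 -17.875587687730995 -8.36819913251593
0 -17.83762600391577 16.63425034787842
20 -18.55277705325364 15.61156319106451
40 -17.083775061148135 17.386673882598817
60 -18.092554790859552 16.36392859998799
```

```bash
python3 -c "
from bench import manip
print(manip.sign_off(), manip.get_state()['clock'])"
```

```text
the job is handed in; nothing more can be done
the job is handed in; nothing more can be done
```

I laid the full-length bar on the two in the jig, jogged the pile square, swung the clamp down onto it and handed the job in. The robot clock stood at about 36 s of the 72 allowed. The sign-off gives no verdict, so the result rests on my own checks.

- **Squaring:** I gripped the pile across its middle to line the bars up, then pushed it against the heel and against the fences. Both pushes ended firm: about 28 N at the heel and 19 N at the fences, each with under 1 mm of further travel.
- **Clamp:** I pushed the grip over from behind, then pressed it down to about 38 N to seat the pad. The tool stopped within about 2 mm of the height expected for a level strap. I did not measure the clamp angle directly.
- **Top bar:** The last pictures put it within roughly 1–2 mm of home and parallel to the fences. Most of its orange end (about 10 of 15 mm) is hidden under the lip, as it should be when butted.
- **Lower two bars:** I checked these only by the contact forces and by the pile's even side in the scene picture. I did not measure their position against the heel separately.
- **Offcut and tools:** I did not touch the offcut or tools, and stayed clear of them throughout. I did not re-measure their positions at the end.
- **Disagreement:** The gripper read 31–33 mm on the 35 mm bars, which looks like a bias in the reading.

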